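# Return the red-capped stain bottle to its cooled bay past the sprung flap

### The job

Put the red-capped dropper bottle back into the empty bay (red dot) of the white reagent station: slide it in upright through the bay's spring-return amber flap with its neck in the slot, until it meets the back stop, and press it home so that the stop's rubber-tipped buffer gives by a couple of millimetres. Then let go and leave it standing in the bay with the flap sprung shut behind it; the bottle is glass, so never force it, and leave the other bottles and the petri dish where they are.

Things in the scene. Friction and masses are not known exactly. Their poses are not given: they have to be found in the camera images.
- bottle_red: amber glass dropper bottle with red cap, standing on the table; origin at the centre of its underside, z up. Glass body 28 mm diameter up to 40 mm height, shoulder tapering to the neck at 50 mm; red collar, straight, 20 mm diameter from 50 to 63 mm (grip here); soft teat above it tapers to 11 mm at 78 mm, top at 84 mm. About 42 g; round, its yaw means nothing
- station: two-bay reagent station, white walls, metal base and top, fixed. Origin on the table under its middle; x from its open front to its back, y left. Base plate x -90 to 100 mm, y +-62 mm, 4 mm thick (its top is the bay floor; bare apron in front of x = -36). Bays 44 mm wide, centred at y = +31 (red dot, empty) and y = -31 (holds the white-capped bottle). Behind x = 79 a housing 66 mm high
- slot_red (a point): point on the red-dot bay's centre line, on top of its metal top plate at the plate's front edge (station x -34, y +31, z 53 mm; plate 3 mm thick); axes as the station's. The slot in the plate is 24.4 mm wide, its mouth has 8 mm radii. The bottle's body passes under the plate with 3 mm to spare, neck in the slot, collar above: it can come in only from the front. Keep fingertips above the plate
- bay_red (a point): mouth of the red-dot bay: on its floor (4 mm above the table), on its centre line below the front edge of the top plate (station x -34, y +31 mm); axes as the station's. With the fingers closing across the slot (along y) they pass on both sides of the back stop
- stop_zone (a point): point above the red slot, 60 mm over the table, station x 44, y +31 mm. The back stop (dark saddle 18 mm wide, brass screw up to 80 mm) carries a sprung buffer with a 10 mm rubber tip, facing the front, that meets the bottle's collar. The stop is clamped anew for each start: the tip lies up to 8 mm before or behind this point (unmeasured: find it by feel); bottle axis then 10 mm before the tip
- flap_red (a joint): swing of the red-dot bay's amber flap, rad: 0 shut, grows inwards (to the back), stop at 1.62. It stands at station x = -22 mm, 36 mm long, 38 mm high, on a vertical pin at its left edge (station y = 50.5 mm). Its spring gives 0.03 N m shut, 0.06 N m wide open: 1 to 3 N on the bottle, to the front and right. It springs shut once the bottle's axis is beyond station x = 24 mm
- buffer_red (a joint): how far the rubber-tipped buffer of the red-dot bay's back stop is pressed in, m: 0 free, 0.005 bottomed and rigid. About 1.5 N to start, 2.5 N more per mm (6.5 N at 2 mm), damped (0.2 N more per mm/s). It creeps back when the bottle is let go and moves it forwards by as much
- bottle_black: amber dropper bottle with a black cap, same shape as the red-capped one, loose on the table; not to be disturbed; origin at the centre of its underside. (To the left, beyond the free-standing bottles, stands the bench microscope, about 320 mm high, at x 0.46 to 0.68 m, y 0.23 to 0.37 m: keep the arm clear of it)
- bottle_white: dropper bottle with a white cap, same shape, loose in the white-dot bay; not to be disturbed; origin at the centre of its underside
- petri_dish: petri dish with lid, 61 mm diameter, 14 mm high, loose on the table; not to be disturbed; origin at the centre of its underside

How it is judged:
By the outcome, as a careful person would: the job done as asked, in the order asked, and still so for the second after the job is handed in, with the robot touching nothing.
It also fails if it takes over 48 s, if anything falls off the work surface, if the arm or the gripper's body presses on something with over 40 N, if the wrist force passes 120 N, or if a joint passes its speed limit or range.

### The arm

A 6-joint arm with a two-finger parallel gripper is mounted at the origin on a cart in front of the work surface, level with it; the furniture and walls round the work are solid. World frame = base frame: x ahead of the robot, y to its left, z up, the work surface at z = 0. Lengths are in m, angles in degrees, forces in N, time in s.
With the tool pointing down it reaches from about 0.25 to 0.725 m from the base axis. Payload 9.7 kg.
Tool frame: the origin (TCP) lies midway between the tips of the shut fingers; the grasp point (between the pads) lies 19 mm behind it (bot.hold_point_z is the distance from the TCP to the grasp point, in m); z points along the fingers, y is the line along which they close (so a half turn about z gives the same grasp; the last joint's range is limited). The gripper opens to 85 mm and grips with 20 to 120 N. Pads are 22 mm wide; open, the fingers measure 114 mm over their backs; the gripper's body (76 mm by 85 mm) begins 54 mm behind the grasp point. The pads swing forward as they close: fully open they stand 13 mm farther back than shut.
Start: joints at [73.396, 4.979, 10.078, 95.1, 0, 90], TCP at [0.157, 0.527, 0.231] pointing down, gripper open.
Joint ranges: [-179.16, 179.16], [-48.56, 103.87], [-65.8, 70.77], [-126.05, 130.52], [-82.76, 87.17], [-180, 180]. Speed limits (degrees/s): [127.2, 127.2, 147.25, 180, 180, 180].

### API

Orientations are given as [roll, pitch, yaw] about the fixed x, y, z axes, in that order (R = Rz(yaw) Ry(pitch) Rx(roll)).
In Python, from workcell import bot gives the robot as it stands.
- The arm moves only by the tool play_rows, never from a script. Its argument "steps" is a list that holds one entry, the list of rows, each a list of 4 numbers: the shift along the tool's x, y, z in m, then the turn about the tool's z in rad. In form: [[[tx, ty, tz, yaw], ...]]. A call has exactly 5 rows; each row shifts and turns the commanded pose from where the row before left it, along the tool's axes as they then stand; what a row does not reach is not made up. A row lasts 1/12 s, in which the tool goes at most 41.7 mm and 7.16 degrees, less where a joint would pass 70% of its speed; a pose out of reach is approached as far as the arm can. A call is refused whole if a number of a shift passes 0.0417 or a number of a turn 0.125, either way. A call with a gripper value outside its range is refused whole. "gripper" is the finger opening in m, from 0 to 0.0854, set as the call begins (left out, the last holds). The fingers move at their own pace and stop on an object; "squeeze" is the grip in N (left out, the last holds). Time passes only in rows, so rows that do not move let the fingers close, or fill a call up. It gives the time, the measured TCP pose, the force, the opening and the grip force at its end, in the units of the state.
- bot.get_obs(): the state, without advancing time (a new reading comes with each control period).
- bot.camera(name): name is "side" or "top" or "wrist"; returns a dict with "img" (400x640x3 uint8, blue, green, red), "vfov" (degrees; the focal length in pixels is half the picture's height over the tangent of half this angle, whatever the lens; pixels are square), "cx", "cy" (the principal point, pixels), "D" ([k1, k2, p1, p2, k3] as OpenCV has them; the pictures are not rectified), "xyz" and "attitude" of the camera in the world. Camera axes: x right, y down, z forward; pixel columns grow to the right and rows downward; lengths in m; the calibration is good to about 2 mm. A picture is of the moment at which its call begins. There is no depth.
- bot.job_done(): hands the job in; it is judged then, once.
The state is a dict: "time": time; "q": joint angles; "qd": joint speeds; "joint_efforts": joint torques, N m; "ee_pos": TCP position; "tcp_rot": TCP orientation; "wrist_force": force on the tool from outside, world axes, zero at the start; "torque": the same for the moment, N m; "opening": finger opening in m; "grasp_force": force on a finger pad.
Only numpy, scipy, OpenCV 4.12 (cv2) and the standard library are available. Lean on these libraries where they do the work, as an engineer would, in place of code of your own. Each camera call takes 0.05 s, during which the arm holds its last target. There are 200 camera calls.

## Working session

There is one attempt and no reset: what is moved stays moved. The work goes in short steps, Python scripts to look and compute and a tool call to move; the robot and the scene stay as the last step left them, time stands still between calls to the robot, and variables do not carry over. Pictures are saved under pics/ and viewed, at most 10 in all, crops included, and the job is handed in when it is done.

Besides the shell and the picture viewer there is one more tool, called after ">>>" in YAML: its name, and indented under it one key for each argument. play_rows: Moves the arm, as the interface text tells. Its arguments: {"type":"object","properties":{"steps":{"type":"array","items":{"type":"array","items":{"type":"array","items":{"type":"number"}}}},"gripper":{"type":"number"},"squeeze":{"type":"number"}},"required":["steps"]}

```bash
ls; mkdir -p pics; cat > h.py <<'E'
import numpy as np, cv2
from workcell import bot
from scipy.spatial.transform import Rotation as R
def K(c):
    f=200/np.tan(np.radians(c['vfov'])/2)
    return np.array([[f,0,c['cx']],[0,f,c['cy']],[0,0,1]])
def rot(c):
    a=np.array(c['attitude'],float)
    return a if a.shape==(3,3) else R.from_euler('xyz',a,degrees=True).as_matrix()
def ray(c,uv):
    p=cv2.undistortPoints(np.array([[uv]],float),K(c),np.array(c['D'],float))[0,0]
    return rot(c)@np.array([p[0],p[1],1])
def onz(c,uv,z):
    d=ray(c,uv);o=np.array(c['xyz']);return o+d*(z-o[2])/d[2]
def proj(c,P):
    M=rot(c).T
    return cv2.projectPoints(np.array(P,float).reshape(-1,1,3),cv2.Rodrigues(M)[0],-M@np.array(c['xyz'],float),K(c),np.array(c['D'],float))[0][:,0]
E
python3 - <<'E'
from h import *
for n in('top','side'):
    c=bot.camera(n);cv2.imwrite(f'pics/{n}0.png',c['img']);print(n,{k:v for k,v in c.items() if k!='img'})
print(bot.get_obs())
E
```

```text
pics
top {'vfov': 54.89162722322216, 'cx': 320.4001007108488, 'cy': 196.0745815194771, 'D': array([0.02566417, 0.        , 0.        , 0.        , 0.        ]), 'xyz': array([ 0.35553329, -0.06205207,  0.91663288]), 'attitude': array([-168.02595559,    0.32554873,  -98.34715545])}
side {'vfov': 49.272212232845554, 'cx': 319.81836627324896, 'cy': 201.18693121857322, 'D': array([-0.1200622,  0.       ,  0.       ,  0.       ,  0.       ]), 'xyz': array([0.92676904, 0.06365098, 0.80916795]), 'attitude': array([-149.68781824,   -0.55927989,  108.77094826])}
{'time': 0.1, 'q': array([ 7.33973345e+01,  5.00862288e+00,  1.00391883e+01,  9.50973701e+01,
       -2.31068175e-04,  8.99997169e+01]), 'qd': array([-0.05206125, -0.09243401,  0.13712239,  0.01106342, -0.05688305,
       -0.05544854]), 'joint_efforts': array([ 2.05698285e-05, -5.21558225e+01,  4.65655160e+01,  1.60503091e-02,
       -6.77208664e-05,  9.75793654e-06]), 'ee_pos': array([0.1571007 , 0.52689026, 0.23064922]), 'tcp_rot': array([-1.79933195e+02,  2.30737958e-04,  1.63397618e+02]), 'wrist_force': array([-0.05561734,  0.48956516,  0.22530317]), 'torque': array([ 0.02071076,  0.0138173 , -0.03340189]), 'grasp_force': 0.0, 'opening': 0.08551191413120655}
```

View pics/top0.png

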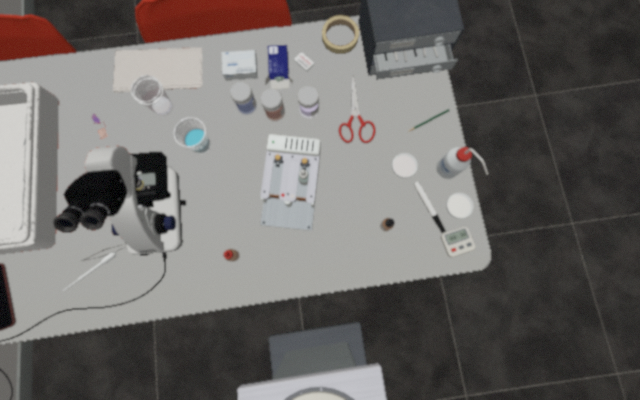

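View pics/side0.png

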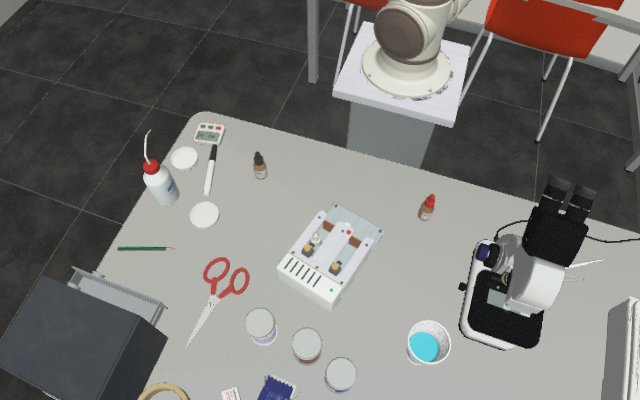

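The top view shows the red-capped bottle at (230,255) and the station between about (262,228) and (320,137). In the side view the bottle is at (428,207) and the station is around (330,255). I'll enlarge both.

```bash
python3 - <<'E'
from h import *
a=cv2.imread('pics/top0.png')[130:235,250:330];b=cv2.imread('pics/side0.png')[195:310,270:390]
a=cv2.resize(a,None,fx=5,fy=5,interpolation=2);b=cv2.resize(b,None,fx=3.3,fy=5,interpolation=2)
b=cv2.resize(cv2.imread('pics/side0.png')[195:310,270:390],(400,383),interpolation=2)
o=np.zeros((525,800,3),np.uint8);o[:a.shape[0],:400]=a;o[:383,400:]=b;cv2.imwrite('pics/z.png',o)
for n in('top','side'):
    im=cv2.imread(f'pics/{n}0.png');h=cv2.cvtColor(im,cv2.COLOR_BGR2HSV)
    m=((h[...,0]<6)|(h[...,0]>174))&(h[...,1]>150)&(h[...,2]>60)
    k,l,s,ce=cv2.connectedComponentsWithStats(m.astype(np.uint8))
    for i in range(1,k):
        if s[i,4]>3:print(n,s[i],ce[i])
E
```

```text
top [ 135    0  156   42 5063] [206.2468892   16.59885443]
top [   0   14   75   46 2474] [29.34963622 37.13864188]
top [359 117   6   9  18] [361.77777778 121.83333333]
top [347 118   5   9  16] [349.    122.625]
top [458 148  14  13  97] [463.27835052 154.86597938]
top [225 251   8   8  43] [228.3255814  254.09302326]
side [344   0  44  10 261] [369.57854406   3.12643678]
side [ 485    0  122   59 4484] [544.98059768  25.33117752]
side [575   0  49  10 265] [603.43396226   2.84150943]
side [216 127   4   2   7] [217.71428571 127.57142857]
side [143 159  17  15 178] [150.96629213 166.5       ]
side [425 195  10  13  92] [429.59782609 201.40217391]
side [347 231   3   3   6] [348.16666667 231.83333333]
side [204 258  25  36 215] [215.49302326 273.77209302]
side [219 269  29  29 194] [235.19072165 283.8556701 ]
```

View pics/z.png

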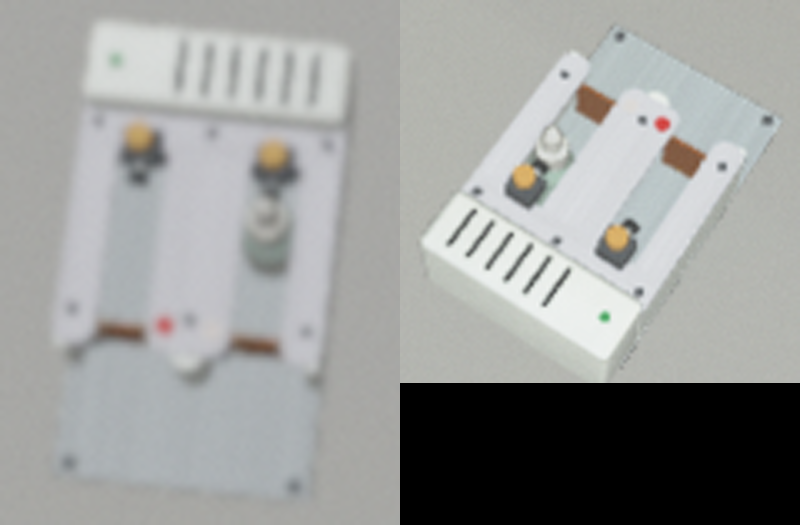

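The crop shows both station bays with a brass screw on each stop. The red dot marks the left (+y) bay. The base's front corners are at about (261,225) and (312,229) in the top view, and the housing corners are clear. I'll fit the station pose and triangulate the bottle.

```bash
python3 - <<'E'
from h import *
from scipy.optimize import least_squares
C={n:bot.camera(n) for n in('top','side')}
t=lambda u,v:(250+u/5-.4,130+v/5-.4)
s=lambda u,v:(270+(u-400)/3.333-.35,195+v/3.333-.35)
obs=[('top',t(57,473),(-90,62,4)),('top',t(310,497),(-90,-62,4)),('top',t(93,20),(100,62,66)),('top',t(350,45),(100,-62,66)),('top',t(84,97),(79,62,66)),('top',t(345,122),(79,-62,66)),
('side',s(612,25),(-90,-62,4)),('side',s(780,122),(-90,62,4)),('side',s(425,240),(100,-62,66)),('side',s(607,357),(100,62,66)),('side',s(462,193),(79,-62,66)),('side',s(640,308),(79,62,66))]
def W(p,P):
    c,q=np.cos(p[2]),np.sin(p[2]);P=np.array(P)/1000
    return [p[0]+c*P[0]-q*P[1],p[1]+q*P[0]+c*P[1],P[2]]
def res(p,sel=('top','side')): return np.concatenate([proj(C[n],[W(p,P)])[0]-uv for n,uv,P in obs if n in sel])
for sel in(('top',),('side',),('top','side')):
    r=least_squares(res,[.45,0,0],args=(sel,));print(sel,r.x,np.degrees(r.x[2]),np.round(r.fun,1))
p=r.x;print('slot',W(p,(-34,31,53)))
# bottle: red cap centroid at ~z .066
for n,uv in(('top',(228.3,254.1)),('side',(429.6,201.4))):
    for z in(.062,.068):print(n,z,onz(C[n],uv,z))
# white bottle, black bottle, dish rough
print('black',onz(C['top'],(388,223),.06))
E
```

```text
('top',) [ 0.57782453 -0.01660915 -0.24550516] -14.066409312383845 [-0.3 -2.   0.7 -1.7 -1.   4.4  0.5  4.4 -0.4 -2.5  0.6 -2.5]
('side',) [ 0.57983828 -0.01473843 -0.25167153] -14.419716611332799 [-0.8  2.3 -0.4  2.   0.8 -4.   3.6 -2.9 -3.6  1.3  0.   2.2]
('top', 'side') [ 0.57900007 -0.01551877 -0.24882753] -14.256767245836356 [-1.  -2.5  0.  -2.1 -1.4  3.9  0.1  4.  -0.8 -3.   0.1 -2.8 -1.2  1.8
 -0.7  1.4  0.7 -4.4  3.5 -3.5 -3.8  0.9 -0.1  1.6]
slot [np.float64(0.5536815081720791), np.float64(0.022899588408738118), np.float64(0.053)]
top 0.062 [0.43624962 0.13553455 0.062     ]
top 0.068 [0.43568295 0.13414738 0.068     ]
side 0.062 [0.43924966 0.13818629 0.062     ]
side 0.068 [0.4431646  0.13758774 0.068     ]
black [ 0.45295915 -0.2242393   0.06      ]
```

```bash
cat > st.py <<'E'
from h import *
from scipy.optimize import least_squares
t=lambda u,v:(250+u/5-.4,130+v/5-.4)
s=lambda u,v:(270+(u-400)/3.333-.35,195+v/3.333-.35)
obs=[('top',t(57,473),(-90,62,4)),('top',t(310,497),(-90,-62,4)),('top',t(84,97),(79,62,66)),('top',t(345,122),(79,-62,66)),
('side',s(612,25),(-90,-62,4)),('side',s(780,122),(-90,62,4)),('side',s(462,193),(79,-62,66)),('side',s(640,308),(79,62,66))]
def W(p,P):
    c,q=np.cos(p[2]),np.sin(p[2]);P=np.array(P)/1000
    return [p[0]+c*P[0]-q*P[1],p[1]+q*P[0]+c*P[1],P[2]]
E
python3 - <<'E'
from st import *
C={n:bot.camera(n) for n in('top','side')}
def res(p,sel=('top','side')): return np.concatenate([proj(C[n],[W(p,P)])[0]-uv for n,uv,P in obs if n in sel])
for sel in(('top',),('side',),('top','side')):
    r=least_squares(res,[.45,0,0],args=(sel,));print(sel,r.x,np.degrees(r.x[2]),np.round(r.fun,1))
p=r.x;print('slot',W(p,(-34,31,53)))
E
```

```text
('top',) [ 0.57271026 -0.0156226  -0.24644262] -14.120122150838206 [-0.5  0.1  0.5  0.5 -0.5 -0.4  0.5 -0.3]
('side',) [ 0.57514609 -0.0137814  -0.24850347] -14.23819998656344 [ 0.1  0.6  0.5  0.  -2.2 -0.6  1.5 -0. ]
('top', 'side') [ 0.57407443 -0.01455519 -0.24731831] -14.170295341674361 [-1.1 -0.4 -0.  -0.  -1.  -0.9 -0.  -0.8 -0.1  0.1  0.3 -0.6 -2.3 -1.2
  1.3 -0.7]
slot [np.float64(0.5486979127253592), np.float64(0.023824912679211892), np.float64(0.053)]
```

>>> play_rows:
  steps:
    - [[-0.019, -0.0248, 0, -0.0424], [-0.019, -0.0248, 0, 0], [-0.019, -0.0248, 0, 0], [-0.019, -0.0248, 0, 0], [-0.019, -0.0248, 0, 0]]
  gripper: 0.06

```text
time: 0.72
ee_pos: [0.2179, 0.3817, 0.2312]
tcp_rot: [180.0, 0.0, 165.9]
wrist_force: [1.1, 0.5, 0.5]
opening: 0.0599
grasp_force: 0.0
```

>>> play_rows:
  steps:
    - [[-0.019, -0.0248, 0, 0], [-0.019, -0.0248, 0, 0], [-0.019, -0.0248, 0, 0], [-0.019, -0.0248, 0, 0], [-0.019, -0.0248, 0, 0]]

```text
time: 1.13
ee_pos: [0.2796, 0.2382, 0.2314]
tcp_rot: [180.0, 0.0, 165.8]
wrist_force: [0.6, 0.7, 0.0]
opening: 0.0601
grasp_force: 0.0
```

>>> play_rows:
  steps:
    - [[-0.03, -0.0104, 0.005, 0], [-0.03, -0.0104, 0.005, 0], [-0.03, -0.0104, 0.005, 0], [-0.03, -0.0104, 0.005, 0], [-0.01, -0.0034, 0.005, 0]]

```text
time: 1.55
ee_pos: [0.3968, 0.1621, 0.2057]
tcp_rot: [-180.0, 0.0, 165.7]
wrist_force: [0.8, -0.2, -0.2]
opening: 0.0602
grasp_force: 0.0
```

```bash
python3 - <<'E'
from h import *
o=bot.get_obs();print(o['ee_pos'],o['tcp_rot'],o['q'],o['wrist_force'],o['time'])
c=bot.camera('wrist');cv2.imwrite('pics/w0.png',c['img']);print({k:v for k,v in c.items() if k!='img'})
E
```

```text
[0.39683558 0.16211087 0.20573714] [-1.79983919e+02  4.03422417e-02  1.65694734e+02] [ 2.22450139e+01 -1.20331108e+01 -8.92594773e+00  9.30843312e+01
 -3.69429993e-02  3.65502781e+01] [ 0.83301749 -0.1602552  -0.20961033] 1.55
{'vfov': 62.67161821275662, 'cx': 324.54339298729906, 'cy': 197.74424149693215, 'D': array([-0.01728487,  0.        ,  0.        ,  0.        ,  0.        ]), 'xyz': array([0.31967849, 0.18075859, 0.34817213]), 'attitude': array([1.61753887e+02, 1.99888711e-02, 7.56913839e+01])}
```

View pics/w0.png

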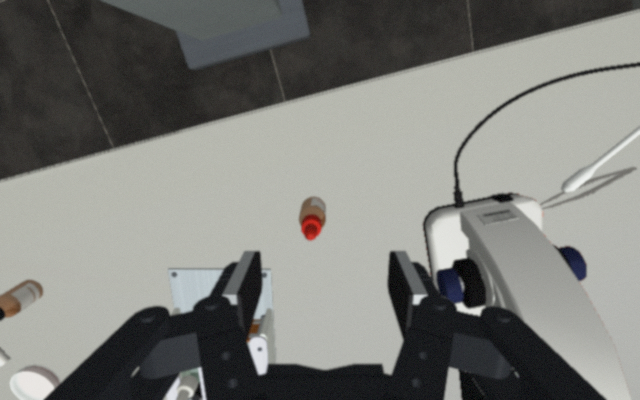

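The wrist view shows the red bottle with its cap at about (312,230), the fingers at the bottom and the station's apron corner at (170,268)–(270,268). Now the cap position from the wrist ray.

```bash
cat >> h.py <<'E'
def red(c):
    h=cv2.cvtColor(c['img'],cv2.COLOR_BGR2HSV)
    m=(((h[...,0]<6)|(h[...,0]>174))&(h[...,1]>150)&(h[...,2]>60)).astype(np.uint8)
    k,l,s,ce=cv2.connectedComponentsWithStats(m);i=1+np.argmax(s[1:,4]);return s[i],ce[i]
E
python3 - <<'E'
from h import *
from st import W
c=bot.camera('wrist');s,uv=red(c);print(s,uv)
for z in(.06,.065,.07):print(z,onz(c,uv,z))
for x,y in((.438,.136),(.436,.135),(.440,.138)):
  print(x,y,proj(c,[[x,y,0.05],[x,y,.063],[x,y,.084]]).round(1).tolist())
p=[.57407,-.01456,-.2473]
print(proj(c,[W(p,(-90,62,4)),W(p,(-90,-62,4))]))
E
```

```text
[302 216  20  25 370] [311.09189189 227.05945946]
0.06 [0.43598084 0.1375903  0.06      ]
0.065 [0.43395478 0.13834477 0.065     ]
0.07 [0.43192872 0.13909923 0.07      ]
0.438 0.136 [[310.5, 225.2], [309.9, 230.6], [308.8, 240.3]]
0.436 0.135 [[309.0, 223.6], [308.3, 229.0], [307.2, 238.6]]
0.44 0.138 [[313.0, 226.6], [312.5, 232.0], [311.6, 241.8]]
[[270.58744506 271.39421025]
 [166.95673812 271.34208508]]
```

>>> play_rows:
  steps:
    - [[-0.022, -0.0073, 0.02, 0], [-0.022, -0.0073, 0.02, 0], [0, 0, 0.015, 0], [0, 0, 0.015, 0], [0, 0, 0, 0]]

```text
time: 2.07
ee_pos: [0.4317, 0.1395, 0.1338]
tcp_rot: [-179.9, -0.2, 165.8]
wrist_force: [-0.8, -1.0, -0.1]
opening: 0.0597
grasp_force: 0.0
```

```bash
python3 - <<'E'
from h import *
o=bot.get_obs();print(o['ee_pos'],o['tcp_rot'])
c=bot.camera('wrist');s,uv=red(c);print(s,uv)
cv2.imwrite('pics/w1.png',c['img'])
x,y=.436,.1372
print(proj(c,[[x,y,0.05],[x,y,.063],[x,y,.084],o['ee_pos']]).round(1).tolist())
E
```

```text
[0.43166818 0.13950889 0.13383424] [-179.88986646   -0.21102954  165.84943926]
[312 200  27  33 678] [325.11061947 215.4719764 ]
[[324.5, 210.5], [324.5, 217.0], [324.4, 229.0], [326.6, 260.8]]
```

View pics/w1.png

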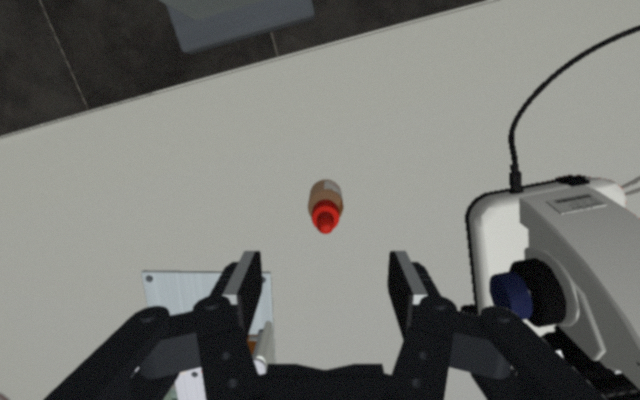

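>>> play_rows:
  steps:
    - [[-0.0047, -0.0012, 0.015, 0], [0, 0, 0.02, 0], [0, 0, 0.02, 0], [0, 0, 0.02, 0], [0, 0, 0.0078, 0]]

```text
time: 2.53
ee_pos: [0.4368, 0.1375, 0.0526]
tcp_rot: [-180.0, -0.1, 165.9]
wrist_force: [0.2, -0.0, -0.6]
opening: 0.06
grasp_force: 0.0
```

>>> play_rows:
  steps:
    - [[0, 0, 0, 0], [0, 0, 0, 0], [0, 0, 0, 0], [0, 0, 0, 0], [0, 0, 0, 0]]
  gripper: 0.01
  squeeze: 30

```text
time: 2.95
ee_pos: [0.4388, 0.1373, 0.0553]
tcp_rot: [179.9, 0.1, 165.8]
wrist_force: [-0.4, 0.3, 6.9]
opening: 0.0175
grasp_force: 29.5
```

>>> play_rows:
  steps:
    - [[0, 0, 0, 0], [0, 0, 0, 0], [0, 0, 0, 0], [0, 0, 0, 0], [0, 0, 0, 0]]

```text
time: 3.37
ee_pos: [0.4389, 0.1373, 0.0552]
tcp_rot: [179.9, 0.1, 165.8]
wrist_force: [-0.5, -0.2, 6.4]
opening: 0.0173
grasp_force: 29.5
```

```bash
python3 - <<'E'
from h import *
o=bot.get_obs();print(o['ee_pos'],o['tcp_rot'],o['wrist_force'],o['opening'],o['grasp_force'])
c=bot.camera('wrist')
cv2.imwrite('pics/w2.png',c['img'][130:400,170:470]);d=bot.camera('side')['img'][150:260,370:490]
a=cv2.resize(c['img'][150:400,160:480],(400,312));b=cv2.resize(d,(400,367),interpolation=2)
m=np.zeros((367,800,3),np.uint8);m[:312,:400]=a;m[:,400:]=b;cv2.imwrite('pics/m2.png',m)
E
```

```text
[0.43885857 0.13728505 0.0552483 ] [1.79899647e+02 1.42269232e-01 1.65822951e+02] [-0.5258473  -0.19154186  6.42217511] 0.01727685491457947 29.480490106798243
```

View pics/m2.png

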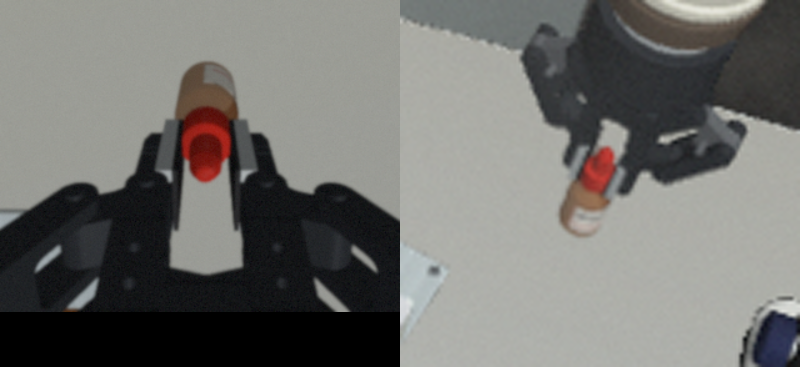

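The fingers are shut on the red cap, but the opening reads 17.3 mm, less than the 20 mm collar. There is also a 6 N upward force, so the bottle may sit near the pad edge. I'll check this before lifting.

```bash
python3 - <<'E'
from h import *
o=bot.get_obs();T=np.array(o['ee_pos']);Rm=R.from_euler('xyz',o['tcp_rot'],degrees=True).as_matrix()
c=bot.camera('wrist');s,uv=red(c);print('wrist',s,uv)
f=lambda P:[[round((u-160)*1.25),round((v-150)*1.25)] for u,v in proj(c,P)]
print('TCP',f([T]),'pad pts',f([T+Rm@np.array([x,y,z]) for y in(-.0087,.0087) for x in(-.011,.011) for z in(0,-.019)]))
for x,y in((.436,.1372),(.439,.1373),(.432,.1372)):print(x,f([[x,y,0],[x,y,.04],[x,y,.05],[x,y,.063],[x,y,.084]]))
d=bot.camera('side');s,uv=red(d);print('side',s,uv,[((u-370)*3.333,(v-150)*3.333) for u,v in proj(d,[[.436,.1372,z] for z in(0,.05,.063,.084)])], [((u-370)*3.333,(v-150)*3.333) for u,v in proj(d,[T])])
E
```

```text
wrist [ 305  236   40   59 1820] [324.46428571 263.25054945]
TCP [[208, 138]] pad pts [[186, 163], [184, 192], [186, 113], [183, 137], [230, 163], [233, 192], [231, 113], [234, 137]]
0.436 [[206, 81], [206, 115], [206, 126], [206, 142], [207, 175]]
0.439 [[208, 86], [208, 121], [208, 132], [209, 149], [209, 183]]
0.432 [[204, 73], [204, 106], [204, 117], [204, 133], [204, 165]]
side [ 558    7   49   51 1476] [579.58943089  32.86449864] [(np.float64(176.25978714085116), np.float64(215.6285076631122)), (np.float64(193.6933629649618), np.float64(176.43316155682726)), (np.float64(198.49227866247566), np.float64(165.61288950549758)), (np.float64(206.49376079887165), np.float64(147.54155866037024))] [(np.float64(194.826349507436), np.float64(175.9836243477727))]
```

>>> play_rows:
  steps:
    - [[0, 0, -0.012, 0], [0, 0, -0.02, 0], [-0.004, -0.004, -0.012, 0], [-0.012, -0.012, 0, 0], [-0.016, -0.014, 0, 0]]

```text
time: 3.98
ee_pos: [0.4623, 0.1, 0.0996]
tcp_rot: [179.9, 0.1, 165.9]
wrist_force: [0.0, 0.1, -1.6]
opening: 0.0174
grasp_force: 29.5
```

>>> play_rows:
  steps:
    - [[-0.02, -0.018, 0, 0], [-0.018, -0.018, 0, 0], [-0.012, -0.011, 0, 0], [-0.006, -0.006, 0, 0], [0, 0, 0, 0]]

```text
time: 4.4
ee_pos: [0.5035, 0.0335, 0.0979]
tcp_rot: [-180.0, 0.0, 165.7]
wrist_force: [0.1, 0.8, -1.0]
opening: 0.0173
grasp_force: 29.5
```

>>> play_rows:
  steps:
    - [[0, 0, 0, 0], [0, 0, 0, 0], [0, 0, 0, 0], [0, 0, 0, 0], [0, 0, 0, 0]]

```text
time: 4.82
ee_pos: [0.5026, 0.0354, 0.0976]
tcp_rot: [180.0, 0.0, 165.9]
wrist_force: [-0.4, -0.2, -1.3]
opening: 0.0175
grasp_force: 29.5
```

```bash
python3 - <<'E'
from h import *
o=bot.get_obs();print(o['ee_pos'],o['tcp_rot'],o['wrist_force'],o['opening'],o['grasp_force'])
c=bot.camera('wrist');cv2.imwrite('pics/w3.png',c['img'])
np.savez('w3.npz',**c)
d=bot.camera('side');np.savez('s3.npz',**d)
m=np.zeros((600,800,3),np.uint8);m[:400,:640]=c['img'];b=cv2.resize(d['img'][190:310,270:430],None,fx=2,fy=2,interpolation=2)
m[360:600,480:800]=b;cv2.imwrite('pics/m3.png',m)
E
```

```text
[0.50257611 0.03543501 0.09761079] [1.79995756e+02 7.24926172e-03 1.65881429e+02] [-0.38710577 -0.20165792 -1.27341782] 0.01750911372144034 29.51140659599332
```

View pics/m3.png

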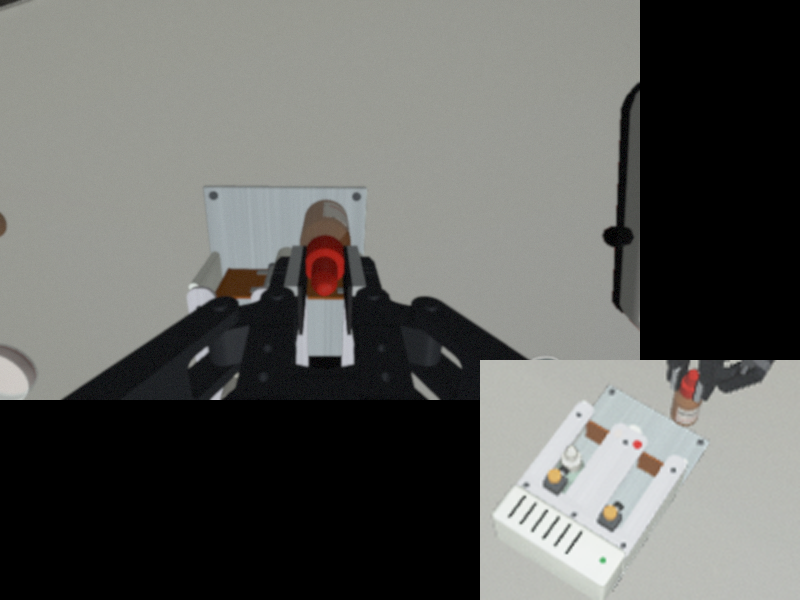

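The wrist view shows the bottle held upright, the apron's front corners at (205,186) and (366,187), and the slot floor between the fingers at about u 306–343, row 340. The dark stop is at (325,360). I'll measure the lateral offset.

```bash
python3 - <<'E'
from h import *
from st import W
c=dict(np.load('w3.npz'));im=c['img']
for v in(320,335,345):print(v,im[v,292:360].mean(1).round().astype(int).tolist())
p=[.57407,-.01456,-.2473]
def inv(P):
    d=np.array(P[:2])-p[:2];a,b=np.cos(p[2]),np.sin(p[2]);return 1e3*np.array([a*d[0]+b*d[1],-b*d[0]+a*d[1]])
for uv,w in(((205,186),(-90,-62)),((366.5,187),(-90,62))):print(inv(onz(c,uv,.004)),w)
o=bot.get_obs();T=o['ee_pos'];print('TCP st',inv(T))
for v in(320,335,345):
    for u in(304,343):print(v,u,inv(onz(c,(u,v),.053)))
E
```

```text
320 [21, 21, 24, 28, 24, 25, 32, 44, 42, 39, 44, 93, 147, 175, 182, 171, 167, 169, 167, 171, 168, 170, 167, 169, 169, 168, 168, 169, 171, 165, 168, 167, 163, 165, 166, 166, 164, 163, 162, 163, 165, 162, 166, 166, 163, 163, 163, 163, 162, 164, 166, 172, 175, 151, 98, 46, 37, 40, 39, 36, 27, 12, 10, 16, 24, 19, 22, 17]
335 [19, 22, 29, 38, 66, 117, 151, 158, 150, 154, 161, 181, 189, 191, 186, 174, 169, 171, 168, 171, 169, 169, 167, 169, 168, 170, 171, 171, 170, 170, 167, 164, 165, 164, 166, 169, 167, 165, 160, 162, 165, 164, 168, 168, 166, 164, 165, 167, 166, 162, 169, 185, 192, 193, 185, 167, 161, 157, 159, 155, 118, 70, 29, 18, 17, 21, 13, 19]
345 [20, 25, 31, 81, 137, 171, 187, 192, 187, 185, 188, 191, 191, 191, 186, 178, 170, 168, 169, 171, 170, 169, 169, 170, 171, 170, 171, 170, 170, 168, 169, 165, 162, 162, 165, 168, 166, 162, 159, 162, 168, 167, 166, 167, 165, 169, 165, 163, 166, 165, 170, 183, 192, 194, 191, 193, 194, 192, 194, 194, 180, 142, 86, 36, 19, 6, 11, 17]
[-92.34342476 -59.67315607] (-90, -62)
[-91.64442559  61.35777517] (-90, 62)
TCP st [-81.41480071  30.76676692]
320 304 [-11.06216801  15.92368961]
320 343 [-11.08440462  42.64954921]
335 304 [ 1.56349399 15.67774445]
335 343 [ 1.54077488 42.89051393]
345 304 [10.24468199 15.50803595]
345 343 [10.22162777 43.05673685]
```

>>> play_rows:
  steps:
    - [[0, 0, 0.008, 0], [0, 0, 0.01, 0], [0, 0, 0.01, 0], [0, 0, 0.006, 0], [0, 0, 0.003, 0]]
  squeeze: 55

```text
time: 5.33
ee_pos: [0.5023, 0.0348, 0.0593]
tcp_rot: [-180.0, -0.1, 165.8]
wrist_force: [-1.0, -0.3, 17.7]
opening: 0.0161
grasp_force: 55.7
```

>>> play_rows:
  steps:
    - [[0, 0, 0, 0], [0, 0, 0, 0], [0, 0, 0, 0], [0, 0, 0, 0], [0, 0, 0, 0]]

```text
time: 5.75
ee_pos: [0.5028, 0.0349, 0.0605]
tcp_rot: [-180.0, -0.0, 165.8]
wrist_force: [0.4, 0.1, -0.5]
opening: 0.0164
grasp_force: 53.7
```

```bash
cat > stt.py <<'E'
from h import *
p=[.57407,-.01456,-.2473]
def show():
    o=bot.get_obs();a,b=np.cos(p[2]),np.sin(p[2]);f=o['wrist_force'];d=np.array(o['ee_pos'])[:2]-p[:2]
    print('t',o['time'],'st mm',np.round([1e3*(a*d[0]+b*d[1]),1e3*(-b*d[0]+a*d[1]),1e3*o['ee_pos'][2]],2),'F st',np.round([a*f[0]+b*f[1],-b*f[0]+a*f[1],f[2]],1),'rot',np.round(o['tcp_rot'],2),'open',round(o['opening'],4),o['grasp_force'],'tq',np.round(o['torque'],2))
show()
E
python3 - <<'E'
from stt import *
c=bot.camera('wrist');s,uv=red(c);print(s,uv)
im=c['img']
for v in(340,350):print(v,im[v,292:360].mean(1).round().astype(int).tolist())
E
```

```text
t 5.75 st mm [-81.21  30.46  60.46] F st [ 0.4  0.2 -0.5] rot [-180.     -0.    165.82] open 0.0164 53.67408516535761 tq [ 0.05 -0.02  0.  ]
[ 306  236   38   59 1746] [324.49198167 262.98854525]
340 [20, 25, 24, 38, 36, 80, 131, 168, 183, 189, 190, 189, 184, 169, 165, 169, 168, 168, 169, 166, 169, 167, 170, 167, 169, 167, 169, 167, 168, 168, 170, 168, 166, 163, 161, 160, 169, 170, 166, 165, 163, 163, 164, 165, 167, 164, 164, 164, 163, 162, 163, 165, 161, 165, 165, 160, 162, 179, 172, 137, 81, 35, 16, 19, 22, 21, 15, 18]
350 [18, 20, 22, 21, 43, 100, 159, 186, 195, 193, 192, 187, 177, 163, 164, 165, 171, 167, 167, 167, 166, 168, 168, 170, 168, 169, 169, 168, 170, 169, 166, 167, 165, 161, 161, 163, 165, 169, 165, 164, 162, 161, 164, 166, 165, 167, 165, 165, 165, 162, 163, 164, 166, 165, 160, 163, 175, 188, 189, 166, 109, 45, 14, 15, 18, 7, 16, 23]
```

>>> play_rows:
  steps:
    - [[-0.004, 0.0008, 0, 0], [-0.01, 0, 0, 0], [-0.012, 0, 0, 0], [-0.01, 0, 0, 0], [-0.006, 0, 0, 0]]

```text
time: 6.22
ee_pos: [0.5452, 0.025, 0.0604]
tcp_rot: [180.0, 0.0, 165.8]
wrist_force: [-0.5, -0.1, 0.5]
opening: 0.0164
grasp_force: 53.7
```

```bash
python3 - <<'E'
from stt import *
c=bot.camera('wrist');s,uv=red(c);print(s,uv)
im=c['img']
for v in(305,320,340):print(v,im[v,285:365].mean(1).round().astype(int).tolist())
E
```

```text
t 6.2167 st mm [-37.66  31.26  60.37] F st [-0.5 -0.2  0.5] rot [1.8000e+02 2.0000e-02 1.6581e+02] open 0.0164 53.72522929397746 tq [0.04 0.09 0.  ]
[ 306  235   38   60 1746] [324.51260023 263.03665521]
305 [18, 18, 13, 20, 21, 21, 22, 26, 27, 20, 19, 21, 21, 26, 35, 39, 39, 38, 32, 28, 45, 95, 144, 165, 166, 169, 169, 167, 168, 170, 166, 169, 166, 168, 170, 170, 168, 165, 166, 162, 161, 164, 167, 167, 166, 160, 162, 161, 162, 164, 166, 166, 164, 162, 166, 162, 159, 143, 95, 45, 22, 30, 35, 41, 40, 33, 24, 19, 19, 22, 16, 19, 22, 11, 19, 23, 23, 20, 20, 16]
320 [21, 16, 21, 17, 13, 25, 18, 23, 20, 15, 17, 28, 23, 30, 32, 36, 38, 37, 43, 62, 106, 147, 168, 167, 169, 166, 165, 168, 166, 171, 168, 170, 172, 170, 168, 169, 167, 166, 165, 163, 161, 164, 168, 164, 168, 162, 160, 157, 162, 164, 166, 165, 167, 166, 165, 166, 166, 163, 146, 108, 57, 39, 41, 41, 41, 27, 14, 20, 18, 19, 19, 24, 22, 16, 18, 19, 21, 14, 24, 25]
340 [26, 18, 20, 20, 14, 19, 18, 15, 18, 24, 31, 42, 86, 137, 172, 187, 187, 182, 166, 162, 168, 169, 169, 168, 169, 171, 169, 167, 170, 168, 168, 169, 166, 169, 170, 169, 170, 170, 164, 160, 160, 165, 167, 167, 165, 161, 159, 161, 163, 166, 167, 168, 167, 166, 166, 166, 165, 165, 166, 165, 160, 162, 178, 193, 191, 177, 135, 78, 36, 21, 23, 10, 15, 17, 11, 16, 15, 14, 20, 18]
```

>>> play_rows:
  steps:
    - [[-0.005, 0, 0, 0], [-0.006, 0, 0, 0], [-0.006, 0, 0, 0], [-0.006, 0, 0, 0], [-0.005, 0, 0, 0]]

```text
time: 6.68
ee_pos: [0.571, 0.0181, 0.0602]
tcp_rot: [-180.0, -0.0, 165.8]
wrist_force: [-3.9, -1.6, -0.4]
opening: 0.0165
grasp_force: 53.7
```

```bash
python3 - <<'E'
from stt import *
c=bot.camera('wrist');s,uv=red(c);print(s,uv)
E
```

```text
t 6.6833 st mm [-11.01  30.9   60.17] F st [-3.4 -2.5 -0.4] rot [-1.7995e+02 -5.0000e-02  1.6582e+02] open 0.0165 53.65827462170273 tq [-0.31  0.91  0.01]
[ 306  235   38   62 1813] [324.52178709 263.32542747]
```

>>> play_rows:
  steps:
    - [[-0.005, 0, 0, 0], [-0.005, 0, 0, 0], [-0.005, 0, 0, 0], [-0.005, 0, 0, 0], [-0.005, 0, 0, 0]]

```text
time: 7.15
ee_pos: [0.5959, 0.0123, 0.0607]
tcp_rot: [180.0, 0.0, 165.8]
wrist_force: [-1.2, -2.0, -0.4]
opening: 0.0161
grasp_force: 53.9
```

```bash
python3 - <<'E'
from stt import *
c=bot.camera('wrist');s,uv=red(c);print(s,uv);cv2.imwrite('pics/w4.png',c['img'][150:,150:500])
E
```

```text
t 7.15 st mm [14.58 31.33 60.69] F st [-0.6 -2.3 -0.4] rot [1.7999e+02 4.0000e-02 1.6582e+02] open 0.0161 53.89445409877226 tq [-0.39  0.33  0.  ]
[ 306  235   38   63 1835] [324.50463215 264.09754768]
```

View pics/w4.png

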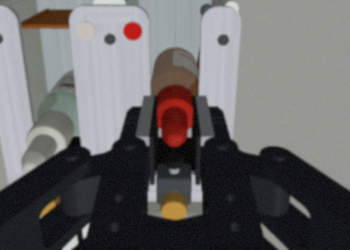

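>>> play_rows:
  steps:
    - [[-0.002, 0, 0, 0], [-0.002, 0, 0, 0], [-0.0015, 0, 0, 0], [-0.001, 0, 0, 0], [-0.001, 0, 0, 0]]

```text
time: 7.62
ee_pos: [0.6026, 0.0105, 0.0606]
tcp_rot: [180.0, 0.0, 165.8]
wrist_force: [-0.6, -1.7, -0.6]
opening: 0.0162
grasp_force: 53.9
```

>>> play_rows:
  steps:
    - [[-0.001, 0, 0, 0], [-0.001, 0, 0, 0], [-0.001, 0, 0, 0], [-0.001, 0, 0, 0], [-0.001, 0, 0, 0]]

```text
time: 8.03
ee_pos: [0.6073, 0.0094, 0.0605]
tcp_rot: [180.0, 0.0, 165.8]
wrist_force: [0.3, 0.0, -0.8]
opening: 0.0161
grasp_force: 54.1
```

```bash
python3 -c "import stt"
```

```text
t 8.0333 st mm [26.38 31.4  60.54] F st [ 0.3  0.1 -0.8] rot [179.99   0.   165.83] open 0.0161 54.07661214804648 tq [-0.04  0.    0.01]
```

>>> play_rows:
  steps:
    - [[-0.001, 0, 0, 0], [-0.001, 0, 0, 0], [-0.001, 0, 0, 0], [-0.0005, 0, 0, 0], [-0.0005, 0, 0, 0]]

```text
time: 8.45
ee_pos: [0.6112, 0.0083, 0.0605]
tcp_rot: [180.0, -0.0, 165.8]
wrist_force: [-0.2, 0.5, 0.3]
opening: 0.0159
grasp_force: 54.1
```

>>> play_rows:
  steps:
    - [[-0.0008, 0, 0, 0], [-0.0008, 0, 0, 0], [-0.0008, 0, 0, 0], [-0.0005, 0, 0, 0], [-0.0005, 0, 0, 0]]

```text
time: 8.87
ee_pos: [0.614, 0.0076, 0.0604]
tcp_rot: [-180.0, -0.1, 165.8]
wrist_force: [-3.7, 0.9, 0.6]
opening: 0.0162
grasp_force: 54.3
```

>>> play_rows:
  steps:
    - [[0, 0, 0.0004, 0], [0, 0, 0.0004, 0], [0, 0, 0, 0], [0, 0, 0, 0], [0, 0, 0, 0]]

```text
time: 9.28
ee_pos: [0.6142, 0.0075, 0.0596]
tcp_rot: [-180.0, -0.0, 165.8]
wrist_force: [-3.6, 1.2, 0.8]
opening: 0.0164
grasp_force: 54.3
```

```bash
python3 -c "import stt"
```

```text
t 9.2833 st mm [33.52 31.25 59.64] F st [-3.7  0.3  0.8] rot [-1.8000e+02 -2.0000e-02  1.6583e+02] open 0.0164 54.283800242956204 tq [0.19 0.78 0.07]
```

>>> play_rows:
  steps:
    - [[-0.0004, 0, 0, 0], [-0.0004, 0, 0, 0], [-0.0004, 0, 0, 0], [-0.0003, 0, 0, 0], [0, 0, 0, 0]]

```text
time: 9.7
ee_pos: [0.6154, 0.0072, 0.0596]
tcp_rot: [-180.0, -0.1, 165.8]
wrist_force: [-5.6, 1.7, 2.1]
opening: 0.0162
grasp_force: 54.4
```

>>> play_rows:
  steps:
    - [[0, 0, 0, 0], [0, 0, 0, 0], [0, 0, 0, 0], [0, 0, 0, 0], [0, 0, 0, 0]]

```text
time: 10.12
ee_pos: [0.6154, 0.0072, 0.0596]
tcp_rot: [-180.0, -0.1, 165.8]
wrist_force: [-5.6, 1.6, 2.8]
opening: 0.0164
grasp_force: 54.4
```

```bash
python3 -c "import stt"
```

```text
t 10.1167 st mm [34.72 31.24 59.62] F st [-5.8  0.2  2.8] rot [-1.8000e+02 -6.0000e-02  1.6583e+02] open 0.0164 54.42972741225276 tq [0.25 1.28 0.  ]
```

>>> play_rows:
  steps:
    - [[-0.0003, 0, 0, 0], [-0.0003, 0, 0, 0], [-0.0003, 0, 0, 0], [0, 0, 0, 0], [0, 0, 0, 0]]

```text
time: 10.53
ee_pos: [0.616, 0.0071, 0.0596]
tcp_rot: [-180.0, -0.1, 165.8]
wrist_force: [-8.7, 2.2, 2.8]
opening: 0.0163
grasp_force: 54.5
```

>>> play_rows:
  steps:
    - [[0, 0, 0, 0], [0, 0, 0, 0], [0, 0, 0, 0], [0, 0, 0, 0], [0, 0, 0, 0]]

```text
time: 10.95
ee_pos: [0.616, 0.0071, 0.0596]
tcp_rot: [-180.0, -0.1, 165.8]
wrist_force: [-8.3, 2.4, 3.5]
opening: 0.016
grasp_force: 54.5
```

```bash
python3 -c "import stt"
```

```text
t 10.95 st mm [35.38 31.24 59.61] F st [-8.6  0.3  3.5] rot [-1.8000e+02 -8.0000e-02  1.6583e+02] open 0.016 54.50818609378075 tq [0.37 1.56 0.03]
```

>>> play_rows:
  steps:
    - [[0, 0, 0, 0], [0, 0, 0, 0], [0, 0, 0, 0], [0, 0, 0, 0], [0, 0, 0, 0]]
  squeeze: 20

```text
time: 11.37
ee_pos: [0.616, 0.0071, 0.0596]
tcp_rot: [-180.0, -0.1, 165.8]
wrist_force: [-6.8, 1.3, 3.6]
opening: 0.0159
grasp_force: 54.5
```

>>> play_rows:
  steps:
    - [[0, 0, 0, 0], [0, 0, 0, 0], [0, 0, 0, 0], [0, 0, 0, 0], [0, 0, 0, 0]]
  gripper: 0.034

```text
time: 11.78
ee_pos: [0.617, 0.0068, 0.0598]
tcp_rot: [180.0, 0.0, 165.8]
wrist_force: [-0.3, -0.7, 1.1]
opening: 0.0343
grasp_force: 0.0
```

>>> play_rows:
  steps:
    - [[0, 0, 0, 0], [0, 0, 0, 0], [0, 0, 0, 0], [0, 0, 0, 0], [0, 0, 0, 0]]

```text
time: 12.2
ee_pos: [0.6167, 0.0069, 0.0597]
tcp_rot: [-180.0, -0.0, 165.8]
wrist_force: [0.8, -0.7, 0.3]
opening: 0.034
grasp_force: 0.0
```

```bash
python3 - <<'E'
from stt import *
c=bot.camera('wrist');s,uv=red(c);print(s,uv)
E
```

```text
t 12.2 st mm [36.09 31.27 59.67] F st [ 0.9 -0.5  0.3] rot [-180.     -0.    165.83] open 0.034 0.0 tq [ 0.    0.01 -0.03]
[ 308  228   41   58 1812] [327.90673289 255.2290287 ]
```

>>> play_rows:
  steps:
    - [[0, 0, -0.004, 0], [0, 0, -0.008, 0], [0, 0, -0.012, 0], [0, 0, -0.015, 0], [0, 0, -0.02, 0]]

```text
time: 12.67
ee_pos: [0.6164, 0.0069, 0.1196]
tcp_rot: [-180.0, -0.0, 165.8]
wrist_force: [1.3, 0.2, -0.6]
opening: 0.0341
grasp_force: 0.0
```

>>> play_rows:
  steps:
    - [[0.005, 0, -0.025, 0], [0.02, 0, -0.025, 0], [0.03, 0, -0.025, 0], [0.03, 0, -0.01, 0], [0.02, 0, 0, 0]]

```text
time: 13.08
ee_pos: [0.5141, 0.033, 0.2085]
tcp_rot: [179.9, 0.3, 165.8]
wrist_force: [-0.2, -0.1, -0.3]
opening: 0.0339
grasp_force: 0.0
```

>>> play_rows:
  steps:
    - [[0.04, 0, 0, 0], [0.04, 0, 0, 0], [0.03, 0, 0, 0], [0.02, 0, 0, 0], [0, 0, 0, 0]]

```text
time: 13.5
ee_pos: [0.3862, 0.065, 0.206]
tcp_rot: [179.9, 0.1, 165.9]
wrist_force: [-0.2, -0.1, -0.6]
opening: 0.0336
grasp_force: 0.0
```

```bash
python3 - <<'E'
from stt import *
c=bot.camera('wrist');d=bot.camera('side');t=bot.camera('top')
for n,x in(('wrist',c),('side',d)):print(n,red(x))
m=np.zeros((600,800,3),np.uint8);m[:400,:640]=c['img']
m[300:600,480:800]=cv2.resize(d['img'][195:308,270:390],(320,300),interpolation=2)
m[300:600,:320]=cv2.resize(t['img'][130:235,230:342],(320,300),interpolation=2)
cv2.imwrite('pics/m5.png',m)
E
```

```text
t 13.5 st mm [-201.59   31.18  205.97] F st [-0.1 -0.1 -0.6] rot [1.7992e+02 1.4000e-01 1.6589e+02] open 0.0336 0.0 tq [0.01 0.07 0.03]
wrist (array([304, 333,   6,   5,  21], dtype=int32), array([306.23809524, 335.28571429]))
side (array([ 503,    0,  104,   59, 3891], dtype=int32), array([552.37599589,  26.72449242]))
```

View pics/m5.png

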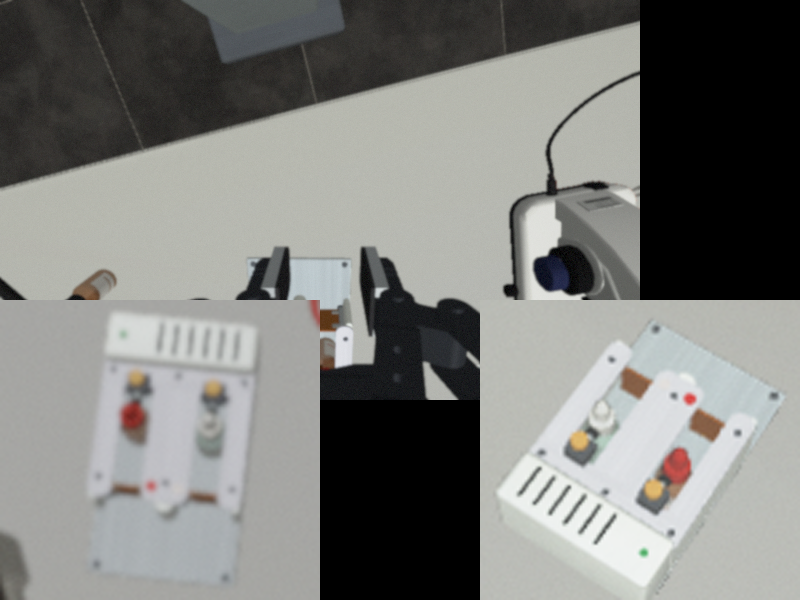

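The bottle stands upright in the red-dot bay in front of the stop. The amber flap is shut behind it, and the white-capped bottle hasn't moved. I'm handing in the job.

```bash
python3 -c "
from workcell import bot
print(bot.job_done())"
```

```text
the job is handed in; nothing more can be done
None
```

The red-capped bottle stands upright in the red-dot bay with the flap shut behind it; the buffer was pressed about 2.5 mm (estimated from force) before release, and the job was handed in at about 13.7 s.

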